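# Spanners back in the tapered rack

## Robot

A 6-joint arm with a two-finger parallel gripper is mounted at the origin on a cart in front of the work surface, level with it; the furniture and walls round the work are solid. World frame = base frame: x ahead of the robot, y to its left, z up, the work surface at z = 0. Lengths are in mm, angles in rad, forces in N, time in s.
With the tool pointing down it reaches from about 350 to 875 mm from the base axis. Payload 4.2 kg.
Tool frame: the origin (TCP) lies between the finger pads; the fingertips stand 25 mm ahead of it and the grasp point (between the pads) lies 6 mm ahead of it; z points along the fingers, y is the line along which they close (so a half turn about z gives the same grasp; the last joint's range is limited). The gripper opens to 85 mm and grips with 20 to 120 N. Pads are 22 mm wide; open, the fingers measure 114 mm over their backs; the gripper's body (76 mm by 85 mm) begins 54 mm behind the grasp point. The pads swing forward as they close: fully open they stand 13 mm farther back than shut.
Start: joints at [1.41, 0.385, 0.008, 0, -1.194, -0.259], TCP at [254.703, 570.724, 256.312] pointing down, gripper open.
Joint ranges: [-3.14, 3.14], [-1.21, 2.06], [-1.07, 1.41], [-3.16, 2.05], [-2.99, -0.16], [-3.1, 3.1]. Speed limits (rad/s): [2.79, 2.79, 3.14, 3.14, 3.14, 3.14].

## Interface

Orientations are given as a unit quaternion [x, y, z, w].
In Python, from bench import read_state, imaging, workorder, nets gives the robot as it stands.
- The arm moves only by the tool apply_moves, never from a script. Its argument "rows" is a list of rows, each an object with "hand": the opening, from -1 (shut) to 1 (fully open); "delta_pos": the shift along the tool's x, y, z in mm, a list of three; "yaw": the turn about the tool's z in rad. A call has 1 to 12 rows; each row is the pose to reach, as a shift and turn from the pose commanded when the call began, along the tool's axes at that moment; what a row does not reach only later rows make up. A row lasts 1/12 s, in which the tool goes at most 41.7 mm and 7.16 degrees, less where a joint would pass 70% of its speed; a pose out of reach is approached as far as the arm can. A call with a gripper value outside its range is refused whole. The fingers move at their own pace and stop on an object; the grip force is fixed at half the most. Time passes only in rows, so rows that repeat a pose let the fingers close. It gives the time, the measured TCP pose, the force, the opening and the grip force at its end, in the units of the state.
- read_state(): the state, without advancing time (a new reading comes with each control period).
- imaging.get_image(name): name is "side" or "top"; returns a dict with "pixels" (480x640x3 uint8, red, green, blue), "fx", "fy", "cx", "cy" (pixels), "dist" ([k1, k2, p1, p2, k3] as OpenCV has them; the pictures are not rectified), "xyz" and "rotation" of the camera in the world. Camera axes: x right, y down, z forward; pixel columns grow to the right and rows downward; lengths in mm; the calibration is good to about 2 mm. A picture is of the moment at which its call begins. There is no depth.
- workorder.job_done(): hands the job in; it is judged then, once.
Trained networks look in the newest picture that a camera, given by its name, has taken for a name from the list of things; names that differ only in an ending like _2 or _b are one class to them, and where a whole thing is asked for, a point or a joint stands for the part that bears it (a point fixed in the world has none). Each returns a list of dicts, best first, with "score" (0 to 1); they miss things now and then, are a little off and sometimes report something else, mostly with a low value. They report only what shows in the picture. A call takes as long as a camera call. They do not tell look-alikes from the thing itself.
- nets.find_in(camera, query): "location" ([row, column] in pixels, amid what is visible of it).
- nets.pinpoint(camera, query): "location" ([row, column] in pixels: a listed point, or the origin of a listed thing).
The state is a dict: "clock": time; "joints": joint angles; "joint_vel": joint speeds; "joint_efforts": joint torques, N m; "position": TCP position; "ee_rot": TCP orientation; "contact_force": force on the tool from outside, world axes, zero at the start; "wrist_torque": the same for the moment, N m; "gripper_width": finger opening in mm; "grasp_force": force on a finger pad.
Only numpy, scipy, OpenCV 4.12 (cv2) and the standard library are available. Lean on these libraries where they do the work, as an engineer would, in place of code of your own. Each camera call takes 0.05 s, during which the arm holds its last target. There are 200 camera calls.

## Task

Put the four loose spanners back in the tapered spanner rack in order of size: the shortest across the narrow end, then up to the longest across the wide end, one to each pair of notches, shank lying flat on the floor of both notches and its two heads outside the combs, either way round. Leave the tape measure, the hex key and the file as they lie.

Things in the scene. Friction and masses are not known exactly. Their poses are not given: they have to be found in the camera images.
- spanner_10: the shortest spanner: combination spanner of bright steel, 150 mm long, 20 mm wide over its open jaw (-y end), 17 mm over its ring (+y end), 7 mm high; shank 9 mm wide, 5 mm thick, straight over y = -50 to +57 mm; 50 g. Lies flat; origin at the middle of its length and width, underside; y along it. Seated in the rack its origin is 19 mm above the bench.
- spanner_13: the second: combination spanner, 188 mm long, 25 mm wide, 6 mm high, open jaw at the -y end, ring at the +y end; shank 11 mm wide, 4 mm thick (from 1 to 4.5 mm above the bench), straight over y = -70 to +74 mm; 70 g. Lies flat; origin at the middle of its length and width, underside; y along it. Seated in the rack its origin is 19 mm above the bench.
- spanner_17: the third: combination spanner, 230 mm long, 32 mm wide, 7 mm high, open jaw at the -y end, ring at the +y end; shank 14 mm wide, 5 mm thick, straight over y = -83 to +89 mm; 120 g. Lies flat; origin at the middle of its length and width, underside; y along it. Seated in the rack its origin is 19 mm above the bench.
- spanner_19: the longest: flat spanner with a ring at each end, 261 mm long, 32 mm wide, 8 mm high; shank 16 mm wide, 5 mm thick, straight over y = -98 to +101 mm; 170 g. Lies flat; origin at the middle of its length and width, underside; y along it. Seated in the rack its origin is 19 mm above the bench.
- spanner_rack: black tapered rack, fixed: two 10 mm thick converging combs. Origin mid-rack on the bench; y along the row from narrow to wide end (-107 to +107 mm), x the way the spanners lie. Notch pairs at y = -75, -25, 25, 75 (spanner 10, 13, 17, 19), combs at x = +/-36, 51, 66, 81. Notch floors 20 mm up, 16, 18, 22, 24 wide; sloped teeth 42 high, notches 42 wide at the top. Between them only ties, 7 high.
- tape_measure: bystander: yellow and black tape measure standing upright, 34 x 72 x 63 mm high, loose. Origin at the middle of its underside, y along its length.
- hex_key: bystander: black L-shaped hex key, 39 x 114 x 8 mm, lying flat, loose. Origin at its middle, underside, y along the long leg.
- file: bystander: flat file with a wooden handle (+y end), 29 x 290 x 29 mm, lying flat, loose. Origin at its middle, underside, y along it.
Things that resemble listed ones, but are neither listed nor needed, are in the scene too. Leave any red look-alike of the spanner_13 alone.

How it is judged (in metres and radians):
At the end, for the whole second after the job is handed in: Each spanner rests in its own notches: within 8 mm of y = -75, -25, +25, +75 mm of the rack (10, 13, 17, 19), middle within 18 mm of the rack's centre line, origin 15 to 23.5 mm above the bench, level within 0.1 rad, along the rack's x within 0.15 rad either way (y of spanner_10 in the frame of spanner_rack between -0.083 and -0.067 m and x of spanner_10 in the frame of spanner_rack between -0.018 and 0.018 m and z of spanner_10 in the frame of spanner_rack between 0.015 and 0.0235 m and angle between each of spanner_10, spanner_13, spanner_17, spanner_19's own z axis and vertical below 0.1 rad and angle between the y axis of each of spanner_10, spanner_13, spanner_17, spanner_19 and the x axis of spanner_rack, either way round below 0.15 rad and linear speed of each of spanner_10, spanner_13, spanner_17, spanner_19 below 0.02 m/s and angular speed of each of spanner_10, spanner_13, spanner_17, spanner_19 below 0.2 rad/s and y of spanner_13 in the frame of spanner_rack between -0.033 and -0.017 m and x of spanner_13 in the frame of spanner_rack between -0.018 and 0.018 m and z of spanner_13 in the frame of spanner_rack between 0.015 and 0.0235 m and y of spanner_17 in the frame of spanner_rack between 0.017 and 0.033 m and x of spanner_17 in the frame of spanner_rack between -0.018 and 0.018 m and z of spanner_17 in the frame of spanner_rack between 0.015 and 0.0235 m and y of spanner_19 in the frame of spanner_rack between 0.067 and 0.083 m and x of spanner_19 in the frame of spanner_rack between -0.018 and 0.018 m and z of spanner_19 in the frame of spanner_rack between 0.015 and 0.0235 m); the robot touches nothing.
It fails at once if the tape measure is shifted by more than 20 mm (distance of tape_measure from where it was at the start of the episode above 0.02 m).
It fails at once if the hex key is shifted by more than 20 mm (distance of hex_key from where it was at the start of the episode above 0.02 m).
It fails at once if the file is shifted by more than 20 mm (distance of file from where it was at the start of the episode above 0.02 m).
It also fails if it takes over 106 s, if anything falls off the work surface, if the arm or the gripper's body presses on something with over 40 N, if the wrist force passes 120 N, or if a joint passes its speed limit or range.

## Working session

There is one attempt and no reset: what is moved stays moved. The work goes in short steps, Python scripts to look and compute and a tool call to move; the robot and the scene stay as the last step left them, time stands still between calls to the robot, and variables do not carry over. Pictures are saved under pics/ and viewed, at most 14 in all, crops included, and the job is handed in when it is done.

Besides the shell and the picture viewer there is one more tool, called after "Request:" as name([rows], argument=value, ...), one row to a line, values as JSON. apply_moves: Moves the arm, as the interface text tells. Its arguments: {"type":"object","properties":{"rows":{"type":"array"}},"required":["rows"]}

```bash
ls; mkdir -p pics
cat > h.py <<'E'
import numpy as np, cv2
from bench import read_state, imaging, workorder, nets
def K(im): return np.array([[im['fx'],0,im['cx']],[0,im['fy'],im['cy']],[0,0,1.]])
def Rm(im):
    r=np.array(im['rotation'],float)
    if r.shape==(3,3): return r
    from scipy.spatial.transform import Rotation as R
    return R.from_quat(r).as_matrix()
def unproj(im,rc,z=0):
    uv=np.array([[rc[1],rc[0]]],float)
    p=cv2.undistortPoints(uv.reshape(1,1,2),K(im),np.array(im['dist'],float)).ravel()
    d=Rm(im)@np.array([p[0],p[1],1]); c=np.array(im['xyz'],float)
    return c+d*(z-c[2])/d[2]
def proj(im,X):
    R=Rm(im); X=np.atleast_2d(np.array(X,float)); t=-R.T@np.array(im['xyz'],float)
    p,_=cv2.projectPoints(X,cv2.Rodrigues(R.T)[0],t,K(im),np.array(im['dist'],float)); return p.reshape(-1,2)
E
python3 - <<'E'
from h import *
for c in ['top','side']:
    im=imaging.get_image(c); cv2.imwrite(f'pics/{c}0.png',im['pixels'][:,:,::-1])
    print(c,im['fx'],im['xyz'],im['rotation'],im['dist'])
    for q in ['spanner_10','spanner_13','spanner_17','spanner_19','spanner_rack','tape_measure','hex_key','file']:
        for f in (nets.find_in,nets.pinpoint):
            print(q,f.__name__,[(np.round(r['location']).tolist(),round(r['score'],2),unproj(im,r['location'])[:2].round().tolist()) for r in f(c,q)[:4]])
E
```

```text
pics
top 478.61078430084615 [ 448.14696383 -139.93432983 1324.19018879] [ 0.71490491 -0.69729084  0.03380318 -0.03941818] [-0.05973821  0.          0.          0.          0.        ]
spanner_10 call [([274.0, 412.0], 0.94, [505.0, -362.0]), ([290.0, 342.0], 0.78, [457.0, -168.0]), ([300.0, 475.0], 0.68, [437.0, -536.0]), ([269.0, 308.0], 0.66, [511.0, -72.0])]
spanner_10 call [([274.0, 307.0], 0.75, [498.0, -70.0]), ([282.0, 409.0], 0.75, [481.0, -352.0]), ([275.0, 380.0], 0.65, [499.0, -273.0]), ([281.0, 344.0], 0.54, [479.0, -173.0])]
spanner_13 call [([274.0, 412.0], 0.94, [505.0, -362.0]), ([290.0, 342.0], 0.78, [457.0, -168.0]), ([300.0, 475.0], 0.68, [437.0, -536.0]), ([269.0, 308.0], 0.66, [511.0, -72.0])]
spanner_13 call [([274.0, 307.0], 0.75, [498.0, -70.0]), ([282.0, 409.0], 0.75, [481.0, -352.0]), ([275.0, 380.0], 0.65, [499.0, -273.0]), ([281.0, 344.0], 0.54, [479.0, -173.0])]
spanner_17 call [([274.0, 412.0], 0.94, [505.0, -362.0]), ([290.0, 342.0], 0.78, [457.0, -168.0]), ([300.0, 475.0], 0.68, [437.0, -536.0]), ([269.0, 308.0], 0.66, [511.0, -72.0])]
spanner_17 call 
[... 2489 characters left out ...]
9.0, 297.0], 0.51, [516.0, -170.0])]
spanner_19 call [([303.0, 309.0], 0.79, [496.0, -279.0]), ([272.0, 283.0], 0.78, [485.0, -167.0]), ([404.0, 342.0], 0.6, [441.0, -535.0]), ([246.0, 275.0], 0.53, [501.0, -73.0])]
spanner_rack call [([173.0, 242.0], 0.62, [540.0, 270.0])]
spanner_rack call [([184.0, 241.0], 0.75, [520.0, 219.0])]
tape_measure call [([186.0, 330.0], 0.7, [734.0, 112.0])]
tape_measure call [([195.0, 326.0], 0.84, [708.0, 78.0]), ([332.0, 315.0], 0.73, [473.0, -360.0])]
hex_key call [([244.0, 215.0], 0.75, [378.0, -8.0])]
hex_key call [([240.0, 220.0], 0.51, [393.0, -0.0])]
file call [([237.0, 362.0], 0.98, [706.0, -124.0])]
file call [([242.0, 363.0], 0.77, [698.0, -142.0])]
```

View top.

Run:
```python
import cv2
t=cv2.imread('pics/top0.png')
cv2.imwrite('pics/top0a.png',cv2.resize(t[160:350,140:290],None,fx=4,fy=4,interpolation=cv2.INTER_CUBIC)[:600*4//4+200][:600])
cv2.imwrite('pics/top0b.png',cv2.resize(t[220:340,280:500],None,fx=3.6,fy=3.6,interpolation=cv2.INTER_CUBIC))
```

```text
(no output)
```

View pics/top0.png

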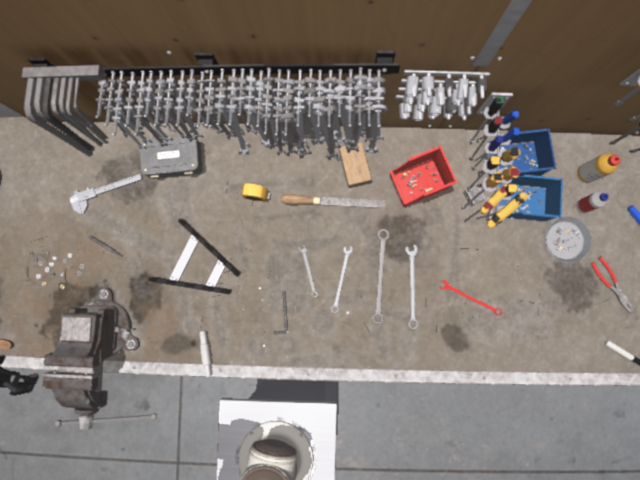

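View pics/top0b.png

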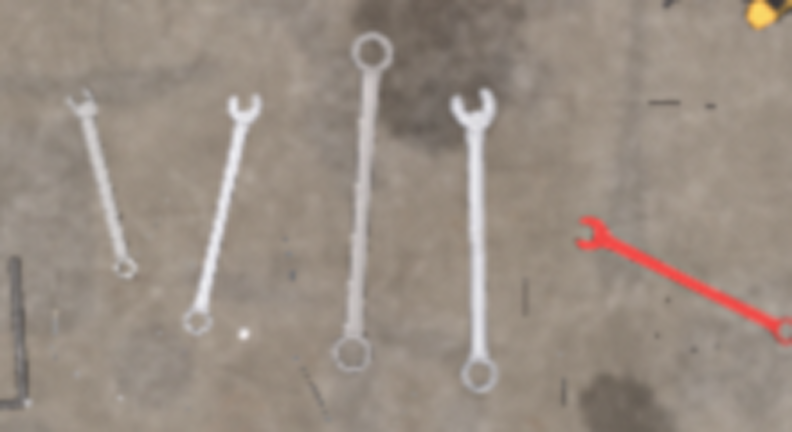

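View pics/side0.png

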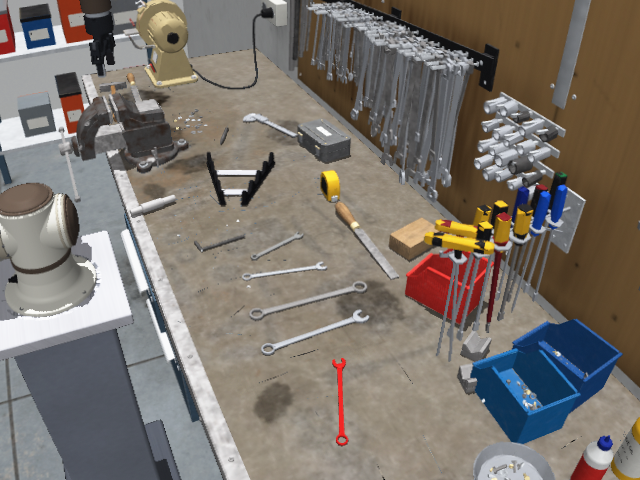

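```bash
cat > fit.py <<'E'
from h import *
from scipy.optimize import minimize
def combs():
    prof=[]
    # y,z profile (top edge), notch floors 20, widths
    top=[(-107,42)]
    for y,w in zip((-75,-25,25,75),(16,18,22,24)): top+=[(y-21,42),(y-w/2,20),(y+w/2,20),(y+21,42)]
    top+=[(107,42)]; return top
TOP=combs()
def rack_pts(p):
    x0,y0,a=p; c,s=np.cos(a),np.sin(a); R=np.array([[c,-s,0],[s,c,0],[0,0,1]]); 
    quads=[]
    f=lambda x,y,z: R@[x,y,z]+[x0,y0,0]
    for sg in (-1,1):
        X=lambda y,o: sg*(58.5+0.3*y)+o
        for (ya,za),(yb,zb) in zip(TOP[:-1],TOP[1:]):
            for o in (-5,5): quads.append([f(X(ya,o),ya,0),f(X(yb,o),yb,0),f(X(yb,o),yb,zb),f(X(ya,o),ya,za)])
            quads.append([f(X(ya,-5),ya,za),f(X(yb,-5),yb,zb),f(X(yb,5),yb,zb),f(X(ya,5),ya,za)])
    return quads
S=4
def rendermask(im,quads,roi):
    r0,r1,c0,c1=roi; m=np.zeros(((r1-r0)*S,(c1-c0)*S),np.uint8)
    P=proj(im,np.array(quads).reshape(-1,3)).reshape(len(quads),-1,2)
    for q in P: cv2.fillPoly(m,[np.round(((q-[c0-.5,r0-.5])*S-.5)*16).astype(np.int32)],255,shift=4)
    return cv2.resize(m,(c1-c0,r1-r0),interpolation=cv2.INTER_AREA)/255.
def loadims(): return {c:imaging.get_image(c) for c in ('top','side')}
def fit_rack(ims,p0):
    rois={'top':(205,305,140,250),'side':(140,215,195,285)}
    dat={}
    for c,r in rois.items():
        g=cv2.cvtColor(ims[c]['pixels'],cv2.COLOR_RGB2GRAY)[r[0]:r[1],r[2]:r[3]].astype(float)
        dat[c]=np.clip((85-g)/60,0,1)
    def cost(p,cs=('top','side')):
        return sum(((rendermask(ims[c],rack_pts(p),rois[c])-dat[c])**2).sum()/dat[c].sum() for c in cs)
    def run(cs):
        best=None
        for a in np.arange(-.5,.9,.1):
            r=minimize(cost,[p0[0],p0[1],a],args=(cs,),method='Nelder-Mead',options=dict(initial_simplex=[[p0[0],p0[1],a],[p0[0]+12,p0[1],a],[p0[0],p0[1]+12,a],[p0[0],p0[1],a+.1]]))
            if best is None or r.fun<best.fun: best=r
        return best.x.round(3),round(best.fun,3)
    for cs in (('top',),('side',),('top','side')): b=run(cs); print('rack',cs,b)
    return b[0]
E
python3 - <<'E'
from fit import *
ims=loadims(); p=fit_rack(ims,(510,229))
im=ims['top']; g=cv2.cvtColor(im['pixels'],cv2.COLOR_RGB2GRAY).astype(np.float32)
d=g-cv2.medianBlur(g.astype(np.uint8),31)
vis=cv2.resize(im['pixels'][200:345,140:340][:,:,::-1],None,fx=4,fy=4,interpolation=cv2.INTER_CUBIC)
P=proj(im,np.array(rack_pts(p)).reshape(-1,3)).reshape(-1,4,2)
for q in P: cv2.polylines(vis,[np.round((q-[139.5,199.5])*4).astype(int)],True,(0,255,0),1)
for n,(c0,c1,r0,r1,L) in {'10':(295,323,240,302,150),'13':(328,356,238,316,188),'19':(370,392,224,326,261),'17':(400,424,238,332,230)}.items():
    m=np.zeros(d.shape,np.uint8); m[r0:r1,c0:c1]=(d[r0:r1,c0:c1]>18)
    k,lab,st,_=cv2.connectedComponentsWithStats(m,connectivity=8)
    j=1+np.argmax(st[1:,4]); rr,cc=np.nonzero(lab==j)
    W=np.array([unproj(im,(r,c),4)[:2] for r,c in zip(rr,cc)])
    # axis: robust line fit
    vx,vy,x,y=cv2.fitLine(W.astype(np.float32),cv2.DIST_HUBER,0,.01,.01).ravel()
    u=np.array([vx,vy]); u*=np.sign(u[0]); t=(W-[x,y])@u; mid=np.array([x,y])+u*(t.min()+t.max())/2
    print(n,st[j,4],'len',(t.max()-t.min()).round(1),L,'mid',mid.round(1),'ang',np.arctan2(u[1],u[0]).round(3), 'ends',(np.array([x,y])+u*t.min()).round(),(np.array([x,y])+u*t.max()).round())
cv2.imwrite('pics/fit.png',vis)
s=read_state(); print(s['clock'],s['position'],s['ee_rot'],s['gripper_width'],s['joints'])
E
```

```text
rack ('top',) (array([283.333, 254.778,   0.426]), np.float64(0.517))
rack ('side',) (array([ 5.08775e+02,  2.18079e+02, -4.20000e-01]), np.float64(0.094))
rack ('top', 'side') (array([ 5.10349e+02,  2.22104e+02, -4.20000e-01]), np.float64(0.664))
10 198 len 142.8 150 mid [505.  -74.7] ang 0.287 ends [436. -95.] [573. -55.]
13 302 len 188.0 188 mid [ 486.8 -165.5] ang -0.205 ends [ 395. -146.] [ 579. -185.]
19 374 len 237.4 261 mid [ 509.1 -273.8] ang -0.059 ends [ 391. -267.] [ 628. -281.]
17 405 len 227.7 230 mid [ 470.6 -361.8] ang 0.031 ends [ 357. -365.] [ 584. -358.]
1.8 [254.70258791 570.73298095 256.29727004] [ 9.78050540e-01 -2.08367801e-01 -9.37313332e-06  9.95293689e-06] 85.37696711510593 [ 1.40959365e+00  3.84732769e-01  7.92075497e-03 -2.11788425e-05
 -1.19400328e+00 -2.58601198e-01]
```

View pics/fit.png

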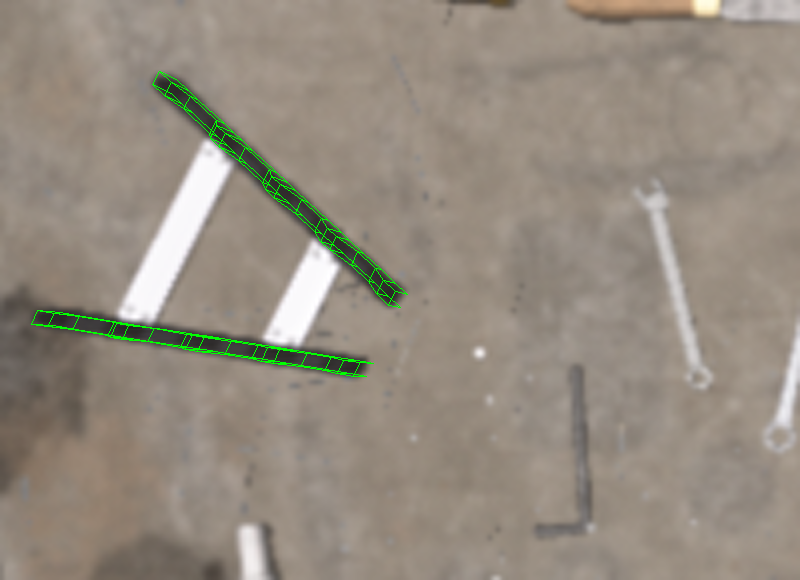

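```bash
cat >> h.py <<'E'
from scipy.spatial.transform import Rotation as R_
RK=(510.,221.,-0.42)
def rack(y,x=0):
    c,s=np.cos(RK[2]),np.sin(RK[2]); return (RK[0]+c*x-s*y, RK[1]+s*x+c*y)
def go(*tg):
    s=read_state(); R=R_.from_quat(s['ee_rot']).as_matrix(); th=np.arctan2(R[1,0],R[0,0])
    print('t',round(s['clock'],2),'pos',np.round(s['position'],1),'th',round(th,3),'w',round(s['gripper_width'],1),'gf',round(s['grasp_force'],1),'F',np.round(s['contact_force'],1),'j6',round(s['joints'][5],2))
    for x,y,z,a in tg:
        d=R.T@(np.array([x,y,z])-s['position']); dy=-(a-th); dy=(dy+np.pi/2)%np.pi-np.pi/2
        print((x,y,z,a),'->',d.round(1).tolist(),'yaw',round(dy,3))
E
python3 - <<'E'
from h import *
im=imaging.get_image('top')
for n,a,b in (('10',(246.2,303),(297,315.2)),('19',(228.7,383.5),(323,377.6)),('17',(244.5,411.4),(328.8,413.3)),('13',(246.5,348),(312.6,334.5))):
    A,B=unproj(im,a,4),unproj(im,b,4); print(n,A.round(),B.round(),((A+B)/2).round(1),np.linalg.norm(A-B).round())
for y in (-75,-25,25,75): print(np.round(rack(y),1))
go((503,-74,130,.287),(503,-74,27,.287))
E
```

```text
10 [574. -58.   4.] [435. -96.   4.] [504.1 -76.8   4. ] 144.0
19 [ 628. -280.    4.] [ 368. -268.    4.] [ 498.1 -274.1    4. ] 260.0
17 [ 586. -358.    4.] [ 355. -366.    4.] [ 470.2 -362.     4. ] 231.0
13 [ 576. -183.    4.] [ 393. -150.    4.] [ 484.7 -166.1    4. ] 185.0
[479.4 152.5]
[499.8 198.2]
[520.2 243.8]
[540.6 289.5]
t 1.85 pos [254.7 570.7 256.3] th -0.42 w 85.1 gf 0.0 F [0.6 0.7 0.1] j6 -0.26
(503, -74, 130, 0.287) -> [489.5, 487.5, 126.3] yaw -0.707
(503, -74, 27, 0.287) -> [489.5, 487.5, 229.3] yaw -0.707
```

Request:
apply_moves([
  {"hand": 0,"delta_pos": [489.5,487.5,126],"yaw": -0.707},
  {"hand": 0,"delta_pos": [489.5,487.5,126],"yaw": -0.707},
  {"hand": 0,"delta_pos": [489.5,487.5,126],"yaw": -0.707},
  {"hand": 0,"delta_pos": [489.5,487.5,126],"yaw": -0.707},
  {"hand": 0,"delta_pos": [489.5,487.5,126],"yaw": -0.707},
  {"hand": 0,"delta_pos": [489.5,487.5,126],"yaw": -0.707},
  {"hand": 0,"delta_pos": [489.5,487.5,126],"yaw": -0.707},
  {"hand": 0,"delta_pos": [489.5,487.5,126],"yaw": -0.707},
  {"hand": 0,"delta_pos": [489.5,487.5,126],"yaw": -0.707},
  {"hand": 0,"delta_pos": [489.5,487.5,126],"yaw": -0.707},
  {"hand": 0,"delta_pos": [489.5,487.5,126],"yaw": -0.707},
  {"hand": 0,"delta_pos": [489.5,487.5,126],"yaw": -0.707},
])

```text
clock: 2.85
position: [431.9, 110.0, 166.8]
ee_rot: [0.99, 0.144, 0.001, -0.0]
contact_force: [0.8, 0.8, -0.1]
gripper_width: 42.9
grasp_force: 0.0
```

Run:
```python
from h import *
go((503,-75,130,.287),(503,-75,35,.287))
```

```text
t 2.85 pos [431.9 110.  166.8] th 0.288 w 42.9 gf 0.0 F [ 0.8  0.8 -0.1] j6 1.24
(503, -75, 130, 0.287) -> [15.6, 197.5, 36.8] yaw 0.001
(503, -75, 35, 0.287) -> [15.4, 197.6, 131.8] yaw 0.001
```

Request:
apply_moves([
  {"hand": 0,"delta_pos": [15.5,197.5,37],"yaw": 0},
  {"hand": 0,"delta_pos": [15.5,197.5,37],"yaw": 0},
  {"hand": 0,"delta_pos": [15.5,197.5,37],"yaw": 0},
  {"hand": 0,"delta_pos": [15.5,197.5,37],"yaw": 0},
  {"hand": 0,"delta_pos": [15.5,197.5,37],"yaw": 0},
  {"hand": 0,"delta_pos": [15.5,197.5,70],"yaw": 0},
  {"hand": 0,"delta_pos": [15.5,197.5,100],"yaw": 0},
  {"hand": 0,"delta_pos": [15.5,197.5,120],"yaw": 0},
  {"hand": 0,"delta_pos": [15.5,197.5,132],"yaw": 0},
  {"hand": 0,"delta_pos": [15.5,197.5,132],"yaw": 0},
])

```text
clock: 3.68
position: [500.5, -73.8, 32.0]
ee_rot: [0.99, 0.143, -0.003, -0.0]
contact_force: [-0.9, -0.9, 1.2]
gripper_width: 43.0
grasp_force: 0.0
```

Run:
```python
from h import *
go((503,-75,28,.287))
for c in ('top','side'):
    im=imaging.get_image(c); u,v=proj(im,[[503,-75,10]])[0].astype(int); print(c,u,v)
    cr=im['pixels'][v-60:v+40,u-60:u+60,::-1]; cv2.imwrite(f'pics/g10{c}.png',cv2.resize(cr,None,fx=4,fy=4,interpolation=cv2.INTER_CUBIC))
a,b=[cv2.imread(f'pics/g10{c}.png') for c in ('top','side')]
cv2.imwrite('pics/g10.png',cv2.resize(np.hstack([a,b]),(800,333)))
```

```text
t 3.68 pos [500.5 -73.8  32. ] th 0.286 w 43.0 gf 0.0 F [-0.9 -0.9  1.2] j6 1.68
(503, -75, 28, 0.287) -> [2.0, 1.9, 4.0] yaw -0.001
top 308 271
side 275 243
```

View pics/g10.png

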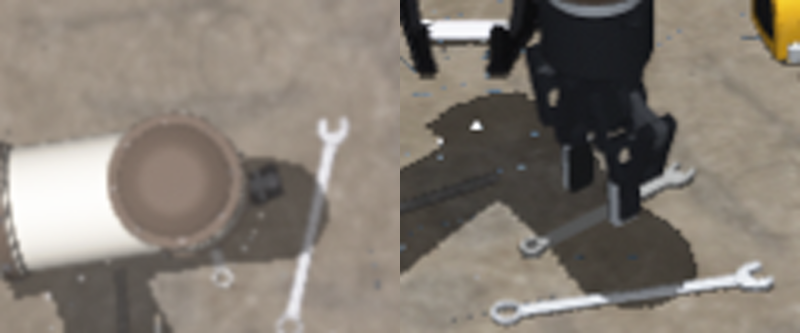

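Request:
apply_moves([
  {"hand": 0,"delta_pos": [2,2,5],"yaw": 0},
  {"hand": 0,"delta_pos": [2,2,5],"yaw": 0},
  {"hand": -1,"delta_pos": [2,2,5],"yaw": 0},
  {"hand": -1,"delta_pos": [2,2,5],"yaw": 0},
  {"hand": -1,"delta_pos": [2,2,5],"yaw": 0},
  {"hand": -1,"delta_pos": [2,2,5],"yaw": 0},
  {"hand": -1,"delta_pos": [2,2,5],"yaw": 0},
  {"hand": -1,"delta_pos": [2,2,5],"yaw": 0},
  {"hand": -1,"delta_pos": [2,2,5],"yaw": 0},
])

```text
clock: 4.53
position: [505.4, -74.6, 30.3]
ee_rot: [0.99, 0.143, 0.001, 0.0]
contact_force: [-0.2, -0.4, 5.1]
gripper_width: 0.2
grasp_force: 2.9
```

Run:
```python
from h import *
go((503,-75,130,.287),(*rack(-75),130,-.42),(*rack(-75),55,-.42))
```

```text
t 4.53 pos [505.4 -74.6  30.3] th 0.288 w 0.2 gf 2.9 F [-0.2 -0.4  5.1] j6 1.69
(503, -75, 130, 0.287) -> [-2.3, -0.2, -99.7] yaw 0.001
(np.float64(479.4179660205322), np.float64(152.51832947657687), 130, -0.42) -> [39.7, -225.1, -99.7] yaw 0.708
(np.float64(479.4179660205322), np.float64(152.51832947657687), 55, -0.42) -> [39.6, -225.1, -24.7] yaw 0.708
```

Request:
apply_moves([
  {"hand": -0.2,"delta_pos": [-2,0,0],"yaw": 0},
  {"hand": -0.2,"delta_pos": [-2,0,0],"yaw": 0},
  {"hand": -0.2,"delta_pos": [-2,0,0],"yaw": 0},
  {"hand": -0.2,"delta_pos": [-2,0,4],"yaw": 0},
  {"hand": -0.2,"delta_pos": [-2,0,4],"yaw": 0},
  {"hand": -1,"delta_pos": [-2,0,4],"yaw": 0},
  {"hand": -1,"delta_pos": [-2,0,4],"yaw": 0},
  {"hand": -1,"delta_pos": [-2,0,4],"yaw": 0},
  {"hand": -1,"delta_pos": [-2,0,4],"yaw": 0},
  {"hand": -1,"delta_pos": [-2,0,4],"yaw": 0},
  {"hand": -1,"delta_pos": [-2,0,4],"yaw": 0},
  {"hand": -1,"delta_pos": [-2,0,4],"yaw": 0},
])

```text
clock: 5.53
position: [502.9, -75.2, 25.7]
ee_rot: [0.99, 0.143, 0.0, 0.0]
contact_force: [-0.0, 0.9, -0.1]
gripper_width: 6.6
grasp_force: 58.8
```

Run:
```python
from h import *
go((503,-75,130,.287),(*rack(-75),130,-.42),(*rack(-75),55,-.42))
```

```text
t 5.53 pos [502.9 -75.2  25.7] th 0.287 w 6.6 gf 58.8 F [-0.   0.9 -0.1] j6 1.69
(503, -75, 130, 0.287) -> [0.1, -0.2, -104.3] yaw 0.0
(np.float64(479.4179660205322), np.float64(152.51832947657687), 130, -0.42) -> [42.0, -225.1, -104.3] yaw 0.707
(np.float64(479.4179660205322), np.float64(152.51832947657687), 55, -0.42) -> [42.0, -225.1, -29.3] yaw 0.707
```

Request:
apply_moves([
  {"hand": -1,"delta_pos": [0,0,-30],"yaw": 0},
  {"hand": -1,"delta_pos": [0,0,-70],"yaw": 0},
  {"hand": -1,"delta_pos": [0,0,-104],"yaw": 0},
  {"hand": -1,"delta_pos": [6,-35,-104],"yaw": 0.12},
  {"hand": -1,"delta_pos": [12,-70,-104],"yaw": 0.24},
  {"hand": -1,"delta_pos": [20,-110,-104],"yaw": 0.36},
  {"hand": -1,"delta_pos": [27,-145,-104],"yaw": 0.48},
  {"hand": -1,"delta_pos": [34,-180,-104],"yaw": 0.6},
  {"hand": -1,"delta_pos": [40,-210,-104],"yaw": 0.7},
  {"hand": -1,"delta_pos": [42,-225,-104],"yaw": 0.707},
  {"hand": -1,"delta_pos": [42,-225,-104],"yaw": 0.707},
  {"hand": -1,"delta_pos": [42,-225,-104],"yaw": 0.707},
])

```text
clock: 6.53
position: [478.9, 153.1, 129.2]
ee_rot: [0.978, -0.207, -0.0, 0.0]
contact_force: [-0.8, -0.1, -0.6]
gripper_width: 6.7
grasp_force: 58.9
```

Run:
```python
from h import *
go((*rack(-75),130,-.42),(*rack(-75),55,-.42))
a=[]
for c in ('top','side'):
    im=imaging.get_image(c); u,v=proj(im,[[479,152,110]])[0].astype(int); print(c,u,v)
    cr=im['pixels'][v-60:v+60,u-60:u+60,::-1]; a.append(cv2.resize(cr,(400,400),interpolation=cv2.INTER_CUBIC))
cv2.imwrite('pics/h10.png',np.hstack(a))
```

```text
t 6.53 pos [478.9 153.1 129.2] th -0.417 w 6.7 gf 58.9 F [-0.8 -0.1 -0.6] j6 0.52
(np.float64(479.4179660205322), np.float64(152.51832947657687), 130, -0.42) -> [0.8, 0.4, -0.8] yaw 0.003
(np.float64(479.4179660205322), np.float64(152.51832947657687), 55, -0.42) -> [0.8, 0.3, 74.2] yaw 0.003
top 217 277
side 231 162
```

View pics/h10.png

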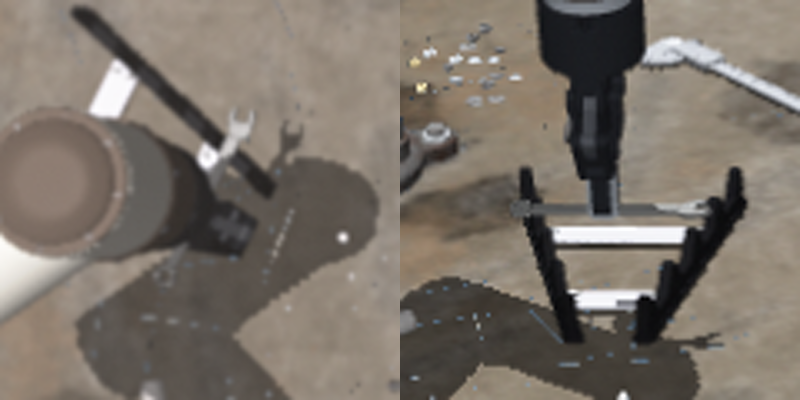

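Request:
apply_moves([
  {"hand": -1,"delta_pos": [0.5,0.3,30],"yaw": 0},
  {"hand": -1,"delta_pos": [0.5,0.3,55],"yaw": 0},
  {"hand": -1,"delta_pos": [0.5,0.3,70],"yaw": 0},
  {"hand": -1,"delta_pos": [0.5,0.3,78],"yaw": 0},
  {"hand": -1,"delta_pos": [0.5,0.3,82],"yaw": 0},
  {"hand": -1,"delta_pos": [0.5,0.3,84],"yaw": 0},
  {"hand": -1,"delta_pos": [0.5,0.3,84],"yaw": 0},
  {"hand": -1,"delta_pos": [0.5,0.3,84],"yaw": 0},
])

```text
clock: 7.3
position: [481.4, 152.8, 46.8]
ee_rot: [0.978, -0.208, 0.002, -0.002]
contact_force: [4.2, 2.9, 0.8]
gripper_width: 6.4
grasp_force: 59.0
```

```bash
cat > look.py <<'E'
from h import *
def look(X,name,k=45):
    a=[]
    for c in ('top','side'):
        im=imaging.get_image(c); u,v=proj(im,[X])[0].astype(int)
        cr=im['pixels'][v-k:v+k,u-k:u+k,::-1]; a.append(cv2.resize(cr,(400,400),interpolation=cv2.INTER_CUBIC))
    cv2.imwrite(f'pics/{name}.png',np.hstack(a))
E
python3 - <<'E'
from look import *
go((*rack(-75),45,-.42)); look([479,152,30],'p10')
E
```

```text
t 7.3 pos [481.4 152.8  46.8] th -0.42 w 6.4 gf 59.0 F [4.2 2.9 0.8] j6 0.52
(np.float64(479.4179660205322), np.float64(152.51832947657687), 45, -0.42) -> [-1.7, 1.1, 1.7] yaw 0.0
```

View pics/p10.png

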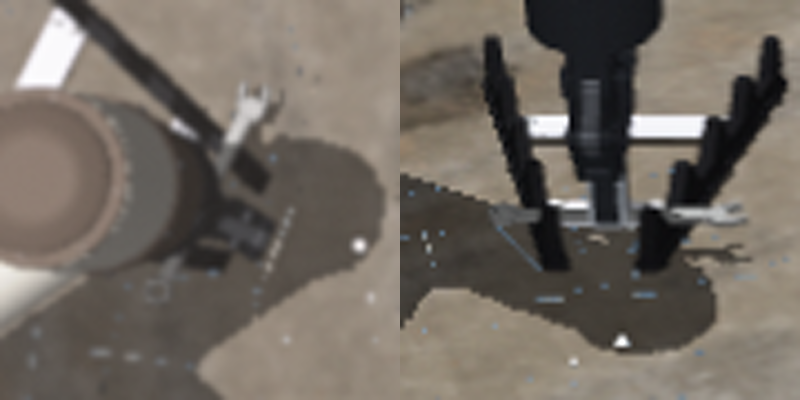

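Request:
apply_moves([
  {"hand": -1,"delta_pos": [0,0,1],"yaw": 0},
  {"hand": -1,"delta_pos": [0,0,1],"yaw": 0},
  {"hand": -1,"delta_pos": [0,0,1],"yaw": 0},
  {"hand": -1,"delta_pos": [0,0,1],"yaw": 0},
])

```text
clock: 7.73
position: [481.4, 153.2, 46.0]
ee_rot: [0.978, -0.208, 0.002, -0.002]
contact_force: [3.9, 3.8, 5.3]
gripper_width: 6.5
grasp_force: 59.6
```

Request:
apply_moves([
  {"hand": -1,"delta_pos": [-1.5,-2.5,0],"yaw": 0},
  {"hand": -1,"delta_pos": [-1.5,-2.5,0],"yaw": 0},
  {"hand": -1,"delta_pos": [-1.5,-2.5,0],"yaw": 0},
  {"hand": -1,"delta_pos": [-1.5,-2.5,1],"yaw": 0},
  {"hand": -1,"delta_pos": [-1.5,-2.5,1],"yaw": 0},
  {"hand": -1,"delta_pos": [-1.5,-2.5,1],"yaw": 0},
])

```text
clock: 8.23
position: [479.2, 155.1, 44.9]
ee_rot: [0.978, -0.208, 0.0, -0.0]
contact_force: [-2.6, 3.1, 14.0]
gripper_width: 6.5
grasp_force: 60.4
```

Run:
```python
from h import *
go((*rack(-75),45,-.42)); print(np.array(read_state()['wrist_torque']).round(2))
```

```text
t 8.23 pos [479.2 155.1  44.9] th -0.419 w 6.5 gf 60.4 F [-2.6  3.1 14. ] j6 0.52
(np.float64(479.4179660205322), np.float64(152.51832947657687), 45, -0.42) -> [1.2, 2.3, -0.1] yaw 0.001
[0.89 0.52 0.03]
```

Request:
apply_moves([
  {"hand": -0.35,"delta_pos": [0,0,-1],"yaw": 0},
  {"hand": -0.35,"delta_pos": [0,0,-1],"yaw": 0},
  {"hand": -0.35,"delta_pos": [0,0,-1],"yaw": 0},
  {"hand": -0.35,"delta_pos": [0,0,-1],"yaw": 0},
  {"hand": -0.35,"delta_pos": [0,0,-20],"yaw": 0},
  {"hand": -0.35,"delta_pos": [0,0,-50],"yaw": 0},
  {"hand": -0.35,"delta_pos": [0,0,-85],"yaw": 0},
  {"hand": -0.35,"delta_pos": [0,0,-85],"yaw": 0},
  {"hand": -0.35,"delta_pos": [0,0,-85],"yaw": 0},
])

```text
clock: 8.98
position: [479.8, 155.1, 130.0]
ee_rot: [0.978, -0.209, 0.001, -0.001]
contact_force: [0.1, -0.1, -1.3]
gripper_width: 27.9
grasp_force: 0.0
```

```bash
sed -i 's/^RK=.*/RK=(510.7,222.6,-0.42)/' h.py
python3 - <<'E'
from h import *
go((484.7,-166,130,-.195),(484.7,-166,26,-.195))
E
```

```text
t 8.98 pos [479.8 155.1 130. ] th -0.42 w 27.9 gf 0.0 F [ 0.1 -0.1 -1.3] j6 0.52
(484.7, -166, 130, -0.195) -> [135.5, 291.2, -0.6] yaw -0.225
(484.7, -166, 26, -0.195) -> [135.3, 291.4, 103.4] yaw -0.225
```

Request:
apply_moves([
  {"hand": 0,"delta_pos": [135.5,291,0],"yaw": -0.225},
  {"hand": 0,"delta_pos": [135.5,291,0],"yaw": -0.225},
  {"hand": 0,"delta_pos": [135.5,291,0],"yaw": -0.225},
  {"hand": 0,"delta_pos": [135.5,291,0],"yaw": -0.225},
  {"hand": 0,"delta_pos": [135.5,291,0],"yaw": -0.225},
  {"hand": 0,"delta_pos": [135.5,291,0],"yaw": -0.225},
  {"hand": 0,"delta_pos": [135.5,291,0],"yaw": -0.225},
  {"hand": 0,"delta_pos": [135.5,291,0],"yaw": -0.225},
  {"hand": 0,"delta_pos": [135.5,291,0],"yaw": -0.225},
  {"hand": 0,"delta_pos": [135.5,291,35],"yaw": -0.225},
  {"hand": 0,"delta_pos": [135.5,291,65],"yaw": -0.225},
  {"hand": 0,"delta_pos": [135.5,291,65],"yaw": -0.225},
])

```text
clock: 9.98
position: [478.9, -165.8, 57.3]
ee_rot: [0.995, -0.099, -0.008, -0.0]
contact_force: [-0.5, 0.8, 0.3]
gripper_width: 42.7
grasp_force: 0.0
```

Run:
```python
from look import *
go((484.7,-166,26,-.195)); look([485,-166,10],'g13',60)
```

```text
t 9.98 pos [ 478.9 -165.8   57.3] th -0.198 w 42.7 gf 0.0 F [-0.5  0.8  0.3] j6 1.39
(484.7, -166, 26, -0.195) -> [6.2, -1.0, 31.2] yaw -0.003
```

View pics/g13.png

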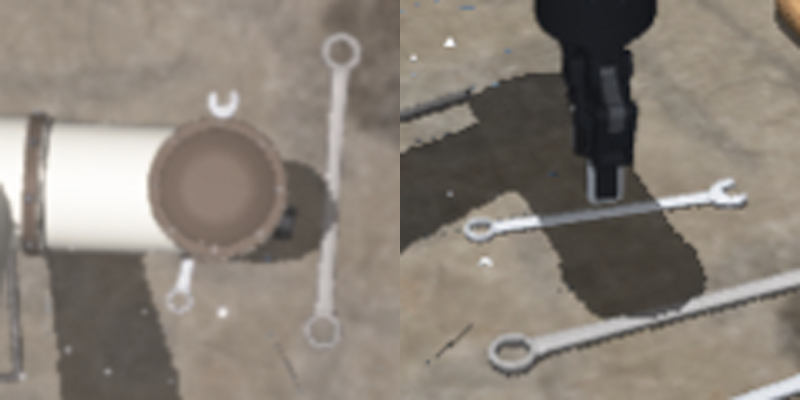

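Request:
apply_moves([
  {"hand": 0,"delta_pos": [0,0,12],"yaw": 0},
  {"hand": 0,"delta_pos": [0,0,24],"yaw": 0},
  {"hand": 0,"delta_pos": [0,0,32],"yaw": 0},
  {"hand": 0,"delta_pos": [0,0,36],"yaw": 0},
  {"hand": 0,"delta_pos": [0,0,37],"yaw": 0},
  {"hand": 0,"delta_pos": [0,0,38],"yaw": 0},
])

```text
clock: 10.58
position: [485.1, -166.0, 26.3]
ee_rot: [0.995, -0.097, 0.001, 0.0]
contact_force: [-0.9, -0.6, 0.8]
gripper_width: 42.7
grasp_force: 0.0
```

Run:
```python
from h import *
go((484.7,-166,26,-.195))
```

```text
t 10.58 pos [ 485.1 -166.    26.3] th -0.194 w 42.7 gf 0.0 F [-0.9 -0.6  0.8] j6 1.39
(484.7, -166, 26, -0.195) -> [-0.4, 0.1, 0.3] yaw 0.001
```

Request:
apply_moves([
  {"hand": -1,"delta_pos": [0,0,0],"yaw": 0},
  {"hand": -1,"delta_pos": [0,0,0],"yaw": 0},
  {"hand": -1,"delta_pos": [0,0,0],"yaw": 0},
  {"hand": -1,"delta_pos": [0,0,0],"yaw": 0},
  {"hand": -1,"delta_pos": [0,0,0],"yaw": 0},
  {"hand": -1,"delta_pos": [0,0,0],"yaw": 0},
  {"hand": -1,"delta_pos": [0,0,0],"yaw": 0},
])

```text
clock: 11.17
position: [484.9, -166.1, 26.3]
ee_rot: [0.995, -0.097, 0.001, 0.0]
contact_force: [-0.6, 1.4, 6.6]
gripper_width: 7.4
grasp_force: 58.9
```

Run:
```python
from h import *
go((*rack(-25),130,-.42),(*rack(-25),45,-.42))
```

```text
t 11.17 pos [ 484.9 -166.1   26.3] th -0.194 w 7.4 gf 58.9 F [-0.6  1.4  6.6] j6 1.39
(np.float64(500.5059886735107), np.float64(199.7727764921923), 130, -0.42) -> [-55.3, -362.0, -103.7] yaw 0.226
(np.float64(500.5059886735107), np.float64(199.7727764921923), 45, -0.42) -> [-55.4, -362.0, -18.7] yaw 0.226
```

Request:
apply_moves([
  {"hand": -1,"delta_pos": [0,0,-15],"yaw": 0},
  {"hand": -1,"delta_pos": [0,0,-45],"yaw": 0},
  {"hand": -1,"delta_pos": [0,0,-80],"yaw": 0},
  {"hand": -1,"delta_pos": [0,0,-104],"yaw": 0},
  {"hand": -1,"delta_pos": [-55,-362,-104],"yaw": 0.226},
  {"hand": -1,"delta_pos": [-55,-362,-104],"yaw": 0.226},
  {"hand": -1,"delta_pos": [-55,-362,-104],"yaw": 0.226},
  {"hand": -1,"delta_pos": [-55,-362,-104],"yaw": 0.226},
  {"hand": -1,"delta_pos": [-55,-362,-104],"yaw": 0.226},
  {"hand": -1,"delta_pos": [-55,-362,-104],"yaw": 0.226},
  {"hand": -1,"delta_pos": [-55,-362,-104],"yaw": 0.226},
  {"hand": -1,"delta_pos": [-55,-362,-104],"yaw": 0.226},
])

```text
clock: 12.17
position: [498.1, 159.0, 129.4]
ee_rot: [0.978, -0.209, -0.0, 0.0]
contact_force: [1.4, -0.2, -0.7]
gripper_width: 7.6
grasp_force: 58.9
```

Run:
```python
from h import *
go((*rack(-25),130,-.42),(*rack(-25),45,-.42))
```

```text
t 12.17 pos [498.1 159.  129.4] th -0.421 w 7.6 gf 58.9 F [ 1.4 -0.2 -0.7] j6 0.53
(np.float64(500.5059886735107), np.float64(199.7727764921923), 130, -0.42) -> [-14.5, -38.2, -0.6] yaw -0.001
(np.float64(500.5059886735107), np.float64(199.7727764921923), 45, -0.42) -> [-14.4, -38.2, 84.4] yaw -0.001
```

Request:
apply_moves([
  {"hand": -1,"delta_pos": [-14,-38,0],"yaw": 0},
  {"hand": -1,"delta_pos": [-14,-38,0],"yaw": 0},
  {"hand": -1,"delta_pos": [-14,-38,0],"yaw": 0},
  {"hand": -1,"delta_pos": [-14,-38,20],"yaw": 0},
  {"hand": -1,"delta_pos": [-14,-38,40],"yaw": 0},
  {"hand": -1,"delta_pos": [-14,-38,55],"yaw": 0},
  {"hand": -1,"delta_pos": [-14,-38,60],"yaw": 0},
  {"hand": -1,"delta_pos": [-14,-38,60],"yaw": 0},
  {"hand": -1,"delta_pos": [-14,-38,60],"yaw": 0},
])

```text
clock: 12.92
position: [501.8, 196.9, 69.9]
ee_rot: [0.978, -0.209, 0.0, 0.0]
contact_force: [-0.1, 0.1, -0.5]
gripper_width: 7.4
grasp_force: 59.0
```

Run:
```python
from look import *
go((*rack(-25),45,-.42)); look([500,199,40],'p13')
```

```text
t 12.92 pos [501.8 196.9  69.9] th -0.422 w 7.4 gf 59.0 F [-0.1  0.1 -0.5] j6 0.47
(np.float64(500.5059886735107), np.float64(199.7727764921923), 45, -0.42) -> [-2.4, -2.1, 24.9] yaw -0.002
```

View pics/p13.png

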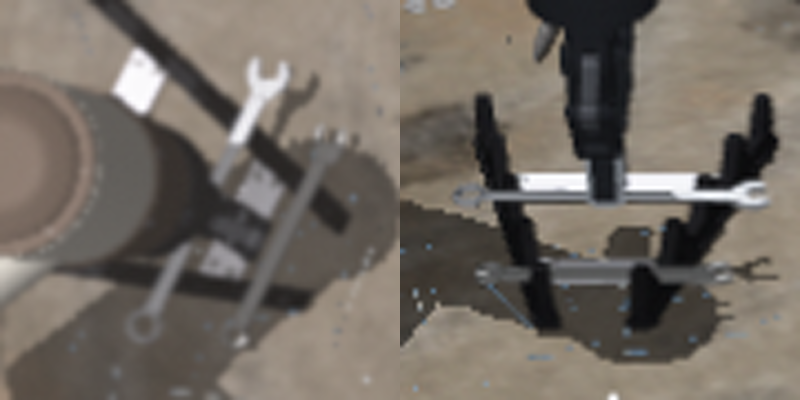

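Request:
apply_moves([
  {"hand": -1,"delta_pos": [-2.4,-2.1,0],"yaw": 0},
  {"hand": -1,"delta_pos": [-2.4,-2.1,8],"yaw": 0},
  {"hand": -1,"delta_pos": [-2.4,-2.1,15],"yaw": 0},
  {"hand": -1,"delta_pos": [-2.4,-2.1,20],"yaw": 0},
  {"hand": -1,"delta_pos": [-2.4,-2.1,23],"yaw": 0},
  {"hand": -1,"delta_pos": [-2.4,-2.1,24],"yaw": 0},
  {"hand": -1,"delta_pos": [-2.4,-2.1,24.5],"yaw": 0},
  {"hand": -1,"delta_pos": [-2.4,-2.1,24.5],"yaw": 0},
  {"hand": -1,"delta_pos": [-2.4,-2.1,24.5],"yaw": 0},
])

```text
clock: 13.77
position: [500.3, 200.6, 45.5]
ee_rot: [0.978, -0.209, 0.0, -0.0]
contact_force: [-2.4, 0.6, 3.8]
gripper_width: 7.7
grasp_force: 59.5
```

Run:
```python
from h import *
go((*rack(-25),45,-.42)); print(np.array(read_state()['wrist_torque']).round(2))
```

```text
t 13.77 pos [500.3 200.6  45.5] th -0.42 w 7.7 gf 59.5 F [-2.4  0.6  3.8] j6 0.47
(np.float64(500.5059886735107), np.float64(199.7727764921923), 45, -0.42) -> [0.5, 0.7, 0.5] yaw -0.0
[ 0.2   0.55 -0.01]
```

Request:
apply_moves([
  {"hand": -0.35,"delta_pos": [0,0,0],"yaw": 0},
  {"hand": -0.35,"delta_pos": [0,0,0],"yaw": 0},
  {"hand": -0.35,"delta_pos": [0,0,0],"yaw": 0},
  {"hand": -0.35,"delta_pos": [0,0,-1],"yaw": 0},
  {"hand": -0.35,"delta_pos": [0,0,-20],"yaw": 0},
  {"hand": -0.35,"delta_pos": [0,0,-50],"yaw": 0},
  {"hand": -0.35,"delta_pos": [0,0,-85],"yaw": 0},
  {"hand": -0.35,"delta_pos": [0,0,-85],"yaw": 0},
  {"hand": -0.35,"delta_pos": [0,0,-85],"yaw": 0},
])

```text
clock: 14.52
position: [501.3, 201.2, 132.4]
ee_rot: [0.978, -0.209, 0.002, -0.002]
contact_force: [-0.2, 0.3, -0.5]
gripper_width: 27.9
grasp_force: 0.0
```

Run:
```python
from h import *
go((470.5,-362,130,.033),(498,-274,130,-.052))
```

```text
t 14.52 pos [501.3 201.2 132.4] th -0.421 w 27.9 gf 0.0 F [-0.2  0.3 -0.5] j6 0.47
(470.5, -362, 130, 0.033) -> [201.9, 526.7, 0.3] yaw -0.454
(498, -274, 130, -0.052) -> [191.1, 435.1, 0.7] yaw -0.369
```

Request:
apply_moves([
  {"hand": 0,"delta_pos": [191,435,2],"yaw": -0.369},
  {"hand": 0,"delta_pos": [191,435,2],"yaw": -0.369},
  {"hand": 0,"delta_pos": [191,435,2],"yaw": -0.369},
  {"hand": 0,"delta_pos": [191,435,2],"yaw": -0.369},
  {"hand": 0,"delta_pos": [191,435,2],"yaw": -0.369},
  {"hand": 0,"delta_pos": [191,435,2],"yaw": -0.369},
  {"hand": 0,"delta_pos": [191,435,2],"yaw": -0.369},
  {"hand": 0,"delta_pos": [191,435,2],"yaw": -0.369},
  {"hand": 0,"delta_pos": [191,435,2],"yaw": -0.369},
  {"hand": 0,"delta_pos": [191,435,2],"yaw": -0.369},
  {"hand": 0,"delta_pos": [191,435,2],"yaw": -0.369},
  {"hand": 0,"delta_pos": [191,435,2],"yaw": -0.369},
])

```text
clock: 15.52
position: [495.6, -278.0, 126.6]
ee_rot: [1.0, -0.027, -0.001, -0.0]
contact_force: [0.6, 0.1, 0.5]
gripper_width: 43.1
grasp_force: 0.0
```

Run:
```python
from h import *
go((498,-274,60,-.052))
```

```text
t 15.52 pos [ 495.6 -278.   126.6] th -0.055 w 43.1 gf 0.0 F [0.6 0.1 0.5] j6 1.74
(498, -274, 60, -0.052) -> [2.3, -4.1, 66.6] yaw -0.003
```

Request:
apply_moves([
  {"hand": 0,"delta_pos": [0,0,25],"yaw": 0},
  {"hand": 0,"delta_pos": [0,0,50],"yaw": 0},
  {"hand": 0,"delta_pos": [0,0,70],"yaw": 0},
  {"hand": 0,"delta_pos": [0,0,80],"yaw": 0},
  {"hand": 0,"delta_pos": [0,0,85],"yaw": 0},
  {"hand": 0,"delta_pos": [0,0,85],"yaw": 0},
  {"hand": 0,"delta_pos": [0,0,85],"yaw": 0},
])

```text
clock: 16.1
position: [497.4, -274.6, 43.5]
ee_rot: [1.0, -0.026, 0.0, 0.0]
contact_force: [0.3, -0.1, 0.6]
gripper_width: 42.8
grasp_force: 0.0
```

Run:
```python
from h import *
go((498,-274,26,-.052))
```

```text
t 16.1 pos [ 497.4 -274.6   43.5] th -0.051 w 42.8 gf 0.0 F [ 0.3 -0.1  0.6] j6 1.74
(498, -274, 26, -0.052) -> [0.6, -0.7, 17.5] yaw 0.001
```

Request:
apply_moves([
  {"hand": 0,"delta_pos": [0.5,0,8],"yaw": 0},
  {"hand": 0,"delta_pos": [0.5,0,14],"yaw": 0},
  {"hand": 0,"delta_pos": [0.5,0,17.5],"yaw": 0},
  {"hand": 0,"delta_pos": [0.5,0,17.5],"yaw": 0},
  {"hand": -1,"delta_pos": [0.5,0,17.5],"yaw": 0},
  {"hand": -1,"delta_pos": [0.5,0,17.5],"yaw": 0},
  {"hand": -1,"delta_pos": [0.5,0,17.5],"yaw": 0},
  {"hand": -1,"delta_pos": [0.5,0,17.5],"yaw": 0},
  {"hand": -1,"delta_pos": [0.5,0,17.5],"yaw": 0},
  {"hand": -1,"delta_pos": [0.5,0,17.5],"yaw": 0},
])

```text
clock: 16.93
position: [497.6, -274.7, 26.1]
ee_rot: [1.0, -0.026, 0.0, 0.0]
contact_force: [-0.3, 0.9, 3.8]
gripper_width: 13.1
grasp_force: 59.0
```

Run:
```python
from h import *
go((*rack(75),130,-.42))
```

```text
t 16.93 pos [ 497.6 -274.7   26.1] th -0.052 w 13.1 gf 59.0 F [-0.3  0.9  3.8] j6 1.74
(np.float64(541.2820339794678), np.float64(291.0816705234231), 130, -0.42) -> [14.5, -567.3, -104.0] yaw 0.368
```

Request:
apply_moves([
  {"hand": -1,"delta_pos": [0,0,-15],"yaw": 0},
  {"hand": -1,"delta_pos": [0,0,-45],"yaw": 0},
  {"hand": -1,"delta_pos": [0,0,-80],"yaw": 0},
  {"hand": -1,"delta_pos": [0,0,-104],"yaw": 0},
  {"hand": -1,"delta_pos": [1,-35,-104],"yaw": 0.03},
  {"hand": -1,"delta_pos": [2,-75,-104],"yaw": 0.06},
  {"hand": -1,"delta_pos": [3,-115,-104],"yaw": 0.09},
  {"hand": -1,"delta_pos": [4,-155,-104],"yaw": 0.12},
  {"hand": -1,"delta_pos": [5,-195,-104],"yaw": 0.15},
  {"hand": -1,"delta_pos": [6,-235,-104],"yaw": 0.18},
  {"hand": -1,"delta_pos": [7,-275,-104],"yaw": 0.2},
  {"hand": -1,"delta_pos": [8,-315,-104],"yaw": 0.22},
])

```text
clock: 17.93
position: [521.0, 41.3, 129.1]
ee_rot: [0.991, -0.136, -0.0, 0.0]
contact_force: [0.8, 1.0, -2.0]
gripper_width: 12.9
grasp_force: 59.0
```

Run:
```python
from h import *
go((*rack(75),130,-.42))
```

```text
t 17.93 pos [521.   41.3 129.1] th -0.273 w 12.9 gf 59.0 F [ 0.8  1.  -2. ] j6 0.91
(np.float64(541.2820339794678), np.float64(291.0816705234231), 130, -0.42) -> [-47.8, -246.0, -0.9] yaw 0.147
```

Request:
apply_moves([
  {"hand": -1,"delta_pos": [-8,-40,0],"yaw": 0.05},
  {"hand": -1,"delta_pos": [-16,-80,0],"yaw": 0.08},
  {"hand": -1,"delta_pos": [-24,-120,0],"yaw": 0.1},
  {"hand": -1,"delta_pos": [-32,-160,0],"yaw": 0.12},
  {"hand": -1,"delta_pos": [-40,-200,0],"yaw": 0.14},
  {"hand": -1,"delta_pos": [-46,-230,0],"yaw": 0.147},
  {"hand": -1,"delta_pos": [-48,-246,0],"yaw": 0.147},
  {"hand": -1,"delta_pos": [-48,-246,0],"yaw": 0.147},
  {"hand": -1,"delta_pos": [-48,-246,20],"yaw": 0.147},
  {"hand": -1,"delta_pos": [-48,-246,40],"yaw": 0.147},
  {"hand": -1,"delta_pos": [-48,-246,50],"yaw": 0.147},
  {"hand": -1,"delta_pos": [-48,-246,50],"yaw": 0.147},
])

```text
clock: 18.93
position: [539.7, 286.8, 76.4]
ee_rot: [0.978, -0.209, -0.002, 0.003]
contact_force: [-1.2, -0.0, -1.4]
gripper_width: 13.1
grasp_force: 59.0
```

Run:
```python
from look import *
go((*rack(75),45,-.42)); look([540,289,40],'p19',55)
```

```text
t 18.93 pos [539.7 286.8  76.4] th -0.421 w 13.1 gf 59.0 F [-1.2 -0.  -1.4] j6 0.4
(np.float64(541.2820339794678), np.float64(291.0816705234231), 45, -0.42) -> [-0.2, -4.8, 31.4] yaw -0.001
```

View pics/p19.png

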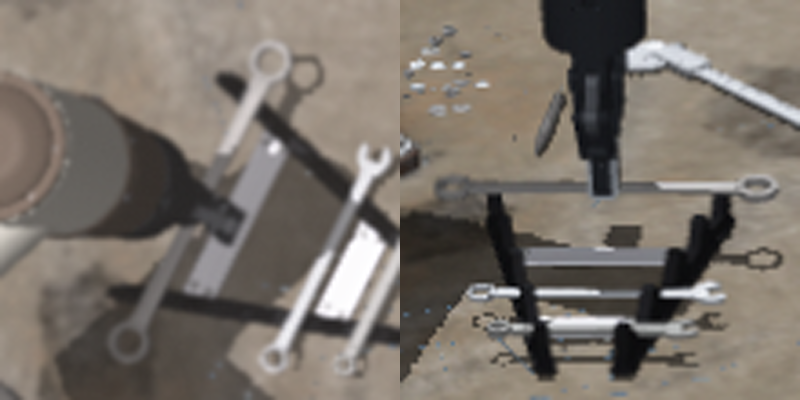

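Request:
apply_moves([
  {"hand": -1,"delta_pos": [0,-3,5],"yaw": 0},
  {"hand": -1,"delta_pos": [0,-3,10],"yaw": 0},
  {"hand": -1,"delta_pos": [0,-3,15],"yaw": 0},
  {"hand": -1,"delta_pos": [0,-3,15],"yaw": 0},
  {"hand": -1,"delta_pos": [0,-3,15],"yaw": 0},
])

```text
clock: 19.45
position: [542.5, 291.9, 64.3]
ee_rot: [0.978, -0.208, -0.0, 0.0]
contact_force: [-0.1, -0.0, -1.0]
gripper_width: 13.1
grasp_force: 59.0
```

Run:
```python
from h import *
go((*rack(75),45.2,-.42))
```

```text
t 19.45 pos [542.5 291.9  64.3] th -0.419 w 13.1 gf 59.0 F [-0.1 -0.  -1. ] j6 0.4
(np.float64(541.2820339794678), np.float64(291.0816705234231), 45.2, -0.42) -> [-0.8, 1.3, 19.1] yaw 0.001
```

Request:
apply_moves([
  {"hand": -1,"delta_pos": [-0.8,1,6],"yaw": 0},
  {"hand": -1,"delta_pos": [-0.8,1,12],"yaw": 0},
  {"hand": -1,"delta_pos": [-0.8,1,16],"yaw": 0},
  {"hand": -1,"delta_pos": [-0.8,1,18],"yaw": 0},
  {"hand": -1,"delta_pos": [-0.8,1,19.5],"yaw": 0},
  {"hand": -1,"delta_pos": [-0.8,1,19.5],"yaw": 0},
  {"hand": -1,"delta_pos": [-0.8,1,19.5],"yaw": 0},
  {"hand": -1,"delta_pos": [-0.8,1,19.5],"yaw": 0},
])

```text
clock: 20.12
position: [541.6, 291.5, 45.2]
ee_rot: [0.978, -0.208, 0.0, -0.0]
contact_force: [0.9, 0.1, -1.3]
gripper_width: 13.2
grasp_force: 59.0
```

Request:
apply_moves([
  {"hand": -1,"delta_pos": [0,0,0.7],"yaw": 0},
  {"hand": -1,"delta_pos": [0,0,0.7],"yaw": 0},
  {"hand": -0.25,"delta_pos": [0,0,0.7],"yaw": 0},
  {"hand": -0.25,"delta_pos": [0,0,0.7],"yaw": 0},
  {"hand": -0.25,"delta_pos": [0,0,0.7],"yaw": 0},
  {"hand": -0.25,"delta_pos": [0,0,0],"yaw": 0},
  {"hand": -0.25,"delta_pos": [0,0,-20],"yaw": 0},
  {"hand": -0.25,"delta_pos": [0,0,-50],"yaw": 0},
  {"hand": -0.25,"delta_pos": [0,0,-85],"yaw": 0},
  {"hand": -0.25,"delta_pos": [0,0,-85],"yaw": 0},
  {"hand": -0.25,"delta_pos": [0,0,-85],"yaw": 0},
])

```text
clock: 21.03
position: [542.7, 292.5, 133.0]
ee_rot: [0.978, -0.208, 0.002, -0.002]
contact_force: [0.5, -0.8, -0.4]
gripper_width: 31.9
grasp_force: 0.0
```

Run:
```python
from h import *
go((470.5,-362,130,.033))
```

```text
t 21.03 pos [542.7 292.5 133. ] th -0.419 w 31.9 gf 0.0 F [ 0.5 -0.8 -0.4] j6 0.4
(470.5, -362, 130, 0.033) -> [200.0, 627.3, 0.0] yaw -0.452
```

Request:
apply_moves([
  {"hand": 0,"delta_pos": [200,627,2],"yaw": -0.452},
  {"hand": 0,"delta_pos": [200,627,2],"yaw": -0.452},
  {"hand": 0,"delta_pos": [200,627,2],"yaw": -0.452},
  {"hand": 0,"delta_pos": [200,627,2],"yaw": -0.452},
  {"hand": 0,"delta_pos": [200,627,2],"yaw": -0.452},
  {"hand": 0,"delta_pos": [200,627,2],"yaw": -0.452},
  {"hand": 0,"delta_pos": [200,627,2],"yaw": -0.452},
  {"hand": 0,"delta_pos": [200,627,2],"yaw": -0.452},
  {"hand": 0,"delta_pos": [200,627,2],"yaw": -0.452},
  {"hand": 0,"delta_pos": [200,627,2],"yaw": -0.452},
  {"hand": 0,"delta_pos": [200,627,2],"yaw": -0.452},
  {"hand": 0,"delta_pos": [200,627,2],"yaw": -0.452},
])

```text
clock: 22.03
position: [485.3, -207.3, 127.6]
ee_rot: [1.0, 0.017, -0.001, -0.0]
contact_force: [0.4, 0.3, -0.6]
gripper_width: 42.5
grasp_force: 0.0
```

Run:
```python
from h import *
go((470.5,-362,130,.033))
```

```text
t 22.03 pos [ 485.3 -207.3  127.6] th 0.033 w 42.5 gf 0.0 F [ 0.4  0.3 -0.6] j6 1.7
(470.5, -362, 130, 0.033) -> [-19.9, 154.2, -2.4] yaw 0.0
```

Request:
apply_moves([
  {"hand": 0,"delta_pos": [-20,154,0],"yaw": 0},
  {"hand": 0,"delta_pos": [-20,154,0],"yaw": 0},
  {"hand": 0,"delta_pos": [-20,154,0],"yaw": 0},
  {"hand": 0,"delta_pos": [-20,154,0],"yaw": 0},
  {"hand": 0,"delta_pos": [-20,154,20],"yaw": 0},
  {"hand": 0,"delta_pos": [-20,154,45],"yaw": 0},
  {"hand": 0,"delta_pos": [-20,154,65],"yaw": 0},
  {"hand": 0,"delta_pos": [-20,154,75],"yaw": 0},
  {"hand": 0,"delta_pos": [-20,154,80],"yaw": 0},
  {"hand": 0,"delta_pos": [-20,154,80],"yaw": 0},
  {"hand": 0,"delta_pos": [-20,154,80],"yaw": 0},
])

```text
clock: 22.95
position: [472.3, -360.1, 49.0]
ee_rot: [1.0, 0.017, 0.0, 0.0]
contact_force: [-0.2, 0.6, -0.4]
gripper_width: 42.9
grasp_force: 0.0
```

Run:
```python
from look import *
go((470.5,-362,26,.033)); look([470,-362,10],'g17',60)
```

```text
t 22.95 pos [ 472.3 -360.1   49. ] th 0.034 w 42.9 gf 0.0 F [-0.2  0.6 -0.4] j6 1.98
(470.5, -362, 26, 0.033) -> [-1.9, 1.8, 23.0] yaw 0.001
```

View pics/g17.png

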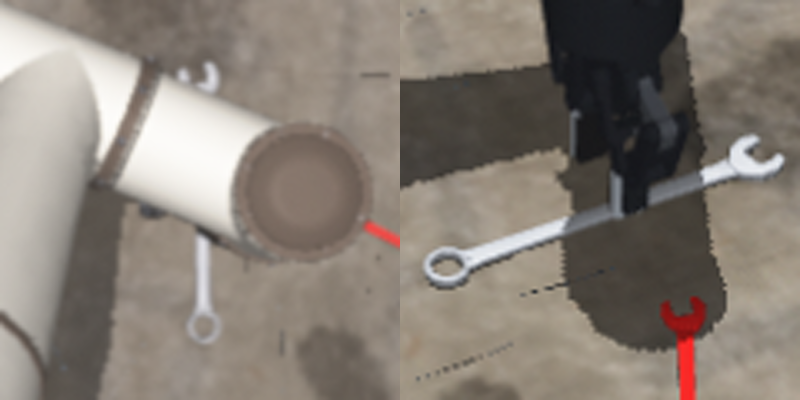

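Request:
apply_moves([
  {"hand": 0,"delta_pos": [-1.8,1.8,8],"yaw": 0},
  {"hand": 0,"delta_pos": [-1.8,1.8,15],"yaw": 0},
  {"hand": 0,"delta_pos": [-1.8,1.8,20],"yaw": 0},
  {"hand": 0,"delta_pos": [-1.8,1.8,22],"yaw": 0},
  {"hand": 0,"delta_pos": [-1.8,1.8,22.5],"yaw": 0},
  {"hand": -1,"delta_pos": [-1.8,1.8,22.5],"yaw": 0},
  {"hand": -1,"delta_pos": [-1.8,1.8,22.5],"yaw": 0},
  {"hand": -1,"delta_pos": [-1.8,1.8,22.5],"yaw": 0},
  {"hand": -1,"delta_pos": [-1.8,1.8,22.5],"yaw": 0},
  {"hand": -1,"delta_pos": [-1.8,1.8,22.5],"yaw": 0},
  {"hand": -1,"delta_pos": [-1.8,1.8,22.5],"yaw": 0},
  {"hand": -1,"delta_pos": [-1.8,1.8,22.5],"yaw": 0},
])

```text
clock: 24.05
position: [470.3, -362.0, 26.5]
ee_rot: [1.0, 0.017, 0.0, 0.0]
contact_force: [0.2, -0.1, 2.6]
gripper_width: 11.2
grasp_force: 58.8
```

Run:
```python
from h import *
go((*rack(25),130,-.42))
```

```text
t 24.05 pos [ 470.3 -362.    26.5] th 0.033 w 11.2 gf 58.8 F [ 0.2 -0.1  2.6] j6 1.99
(np.float64(520.8940113264892), np.float64(245.4272235078077), 130, -0.42) -> [70.9, -605.4, -103.7] yaw 0.453
```

Request:
apply_moves([
  {"hand": -1,"delta_pos": [0,0,-15],"yaw": 0},
  {"hand": -1,"delta_pos": [0,0,-45],"yaw": 0},
  {"hand": -1,"delta_pos": [0,0,-80],"yaw": 0},
  {"hand": -1,"delta_pos": [0,0,-104],"yaw": 0},
  {"hand": -1,"delta_pos": [4,-35,-104],"yaw": 0.03},
  {"hand": -1,"delta_pos": [9,-75,-104],"yaw": 0.06},
  {"hand": -1,"delta_pos": [13,-115,-104],"yaw": 0.09},
  {"hand": -1,"delta_pos": [18,-155,-104],"yaw": 0.12},
  {"hand": -1,"delta_pos": [23,-195,-104],"yaw": 0.15},
  {"hand": -1,"delta_pos": [27,-235,-104],"yaw": 0.18},
  {"hand": -1,"delta_pos": [32,-275,-104],"yaw": 0.22},
  {"hand": -1,"delta_pos": [37,-315,-104],"yaw": 0.25},
])

```text
clock: 25.05
position: [495.8, -44.0, 129.8]
ee_rot: [0.994, -0.109, -0.0, -0.0]
contact_force: [2.0, -0.4, -1.7]
gripper_width: 10.9
grasp_force: 58.9
```

Run:
```python
from h import *
go((*rack(25),130,-.42))
```

```text
t 25.05 pos [495.8 -44.  129.8] th -0.219 w 10.9 gf 58.9 F [ 2.  -0.4 -1.7] j6 1.11
(np.float64(520.8940113264892), np.float64(245.4272235078077), 130, -0.42) -> [-38.4, -288.0, -0.2] yaw 0.201
```

Request:
apply_moves([
  {"hand": -1,"delta_pos": [-5,-40,0],"yaw": 0.05},
  {"hand": -1,"delta_pos": [-10,-80,0],"yaw": 0.08},
  {"hand": -1,"delta_pos": [-16,-120,0],"yaw": 0.11},
  {"hand": -1,"delta_pos": [-21,-160,0],"yaw": 0.14},
  {"hand": -1,"delta_pos": [-27,-200,0],"yaw": 0.17},
  {"hand": -1,"delta_pos": [-32,-240,0],"yaw": 0.19},
  {"hand": -1,"delta_pos": [-36,-270,0],"yaw": 0.201},
  {"hand": -1,"delta_pos": [-38,-286,0],"yaw": 0.201},
  {"hand": -1,"delta_pos": [-38,-288,0],"yaw": 0.201},
  {"hand": -1,"delta_pos": [-38,-288,20],"yaw": 0.201},
  {"hand": -1,"delta_pos": [-38,-288,40],"yaw": 0.201},
  {"hand": -1,"delta_pos": [-38,-288,50],"yaw": 0.201},
])

```text
clock: 26.05
position: [519.7, 241.5, 77.6]
ee_rot: [0.978, -0.208, -0.002, 0.002]
contact_force: [-0.4, -0.7, -1.0]
gripper_width: 11.3
grasp_force: 58.9
```

Request:
apply_moves([
  {"hand": -1,"delta_pos": [0,0,5],"yaw": 0},
  {"hand": -1,"delta_pos": [0,0,10],"yaw": 0},
  {"hand": -1,"delta_pos": [0,0,10],"yaw": 0},
  {"hand": -1,"delta_pos": [0,0,10],"yaw": 0},
])

```text
clock: 26.38
position: [521.8, 243.4, 70.6]
ee_rot: [0.978, -0.208, 0.0, -0.0]
contact_force: [-0.5, 0.0, -1.5]
gripper_width: 11.1
grasp_force: 58.9
```

Run:
```python
from look import *
go((*rack(25),45.2,-.42)); look([520,245,40],'p17',55)
```

```text
t 26.38 pos [521.8 243.4  70.6] th -0.418 w 11.1 gf 58.9 F [-0.5  0.  -1.5] j6 0.43
(np.float64(520.8940113264892), np.float64(245.4272235078077), 45.2, -0.42) -> [-1.7, -1.4, 25.4] yaw 0.002
```

View pics/p17.png

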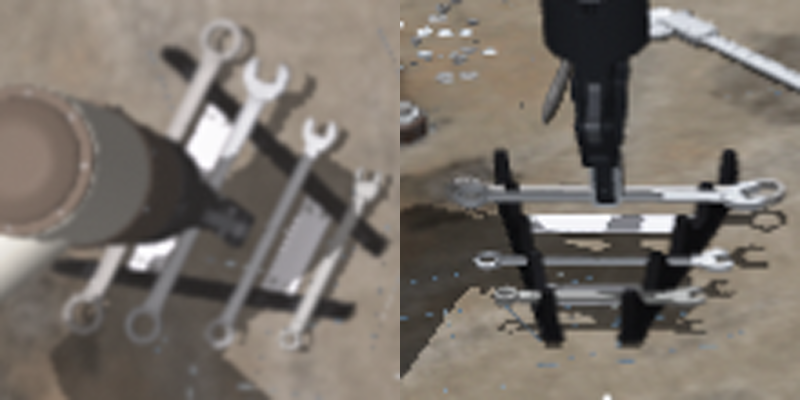

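Request:
apply_moves([
  {"hand": -1,"delta_pos": [-1.7,-1,4],"yaw": 0},
  {"hand": -1,"delta_pos": [-1.7,-1,10],"yaw": 0},
  {"hand": -1,"delta_pos": [-1.7,-1,16],"yaw": 0},
  {"hand": -1,"delta_pos": [-1.7,-1,20],"yaw": 0},
  {"hand": -1,"delta_pos": [-1.7,-1,23],"yaw": 0},
  {"hand": -1,"delta_pos": [-1.7,-1,24.5],"yaw": 0},
  {"hand": -1,"delta_pos": [-1.7,-1,25.5],"yaw": 0},
  {"hand": -1,"delta_pos": [-1.7,-1,25.5],"yaw": 0},
  {"hand": -1,"delta_pos": [-1.7,-1,25.5],"yaw": 0},
])

```text
clock: 27.23
position: [520.9, 245.8, 45.3]
ee_rot: [0.978, -0.207, 0.001, -0.001]
contact_force: [-1.9, 2.0, 3.8]
gripper_width: 11.0
grasp_force: 59.4
```

Request:
apply_moves([
  {"hand": -0.35,"delta_pos": [0,0,0],"yaw": 0},
  {"hand": -0.35,"delta_pos": [0,0,0],"yaw": 0},
  {"hand": -0.35,"delta_pos": [0,0,0],"yaw": 0},
  {"hand": -0.35,"delta_pos": [0,0,-1],"yaw": 0},
  {"hand": -0.35,"delta_pos": [0,0,-20],"yaw": 0},
  {"hand": -0.35,"delta_pos": [0,0,-50],"yaw": 0},
  {"hand": -0.35,"delta_pos": [0,0,-85],"yaw": 0},
  {"hand": -0.35,"delta_pos": [0,0,-120],"yaw": 0},
  {"hand": -0.35,"delta_pos": [0,0,-120],"yaw": 0},
])

```text
clock: 27.98
position: [523.8, 247.2, 172.3]
ee_rot: [0.978, -0.207, 0.005, -0.005]
contact_force: [0.9, 0.8, 0.9]
gripper_width: 27.9
grasp_force: 0.0
```

Request:
apply_moves([
  {"hand": -0.35,"delta_pos": [40,170,0],"yaw": 0},
  {"hand": -0.35,"delta_pos": [40,170,0],"yaw": 0},
  {"hand": -0.35,"delta_pos": [40,170,0],"yaw": 0},
  {"hand": -0.35,"delta_pos": [40,170,0],"yaw": 0},
  {"hand": -0.35,"delta_pos": [40,170,0],"yaw": 0},
  {"hand": -0.35,"delta_pos": [40,170,0],"yaw": 0},
  {"hand": -0.35,"delta_pos": [40,170,0],"yaw": 0},
  {"hand": -0.35,"delta_pos": [40,170,0],"yaw": 0},
])

```text
clock: 28.65
position: [488.3, 74.2, 164.6]
ee_rot: [0.978, -0.207, 0.0, -0.0]
contact_force: [0.1, 0.0, 0.1]
gripper_width: 28.2
grasp_force: 0.0
```

Run:
```python
from look import *
go(); look([510,222,20],'end',55)
```

```text
t 28.65 pos [488.3  74.2 164.6] th -0.417 w 28.2 gf 0.0 F [0.1 0.  0.1] j6 0.67
```

View pics/end.png

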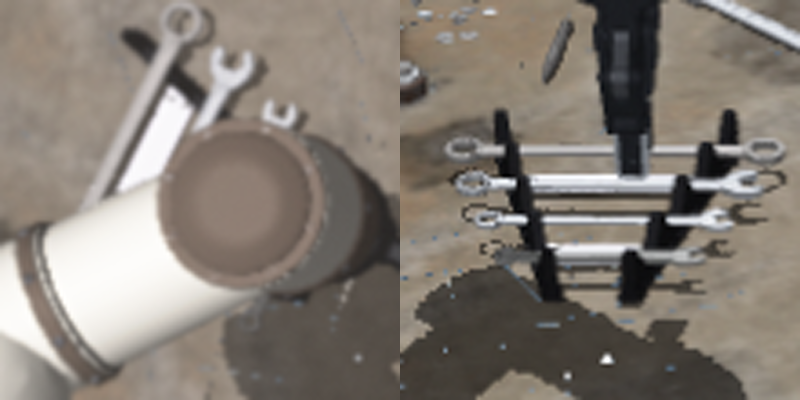

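Request:
apply_moves([
  {"hand": -0.35,"delta_pos": [60,250,0],"yaw": 0},
  {"hand": -0.35,"delta_pos": [60,250,0],"yaw": 0},
  {"hand": -0.35,"delta_pos": [60,250,0],"yaw": 0},
  {"hand": -0.35,"delta_pos": [60,250,0],"yaw": 0},
  {"hand": -0.35,"delta_pos": [60,250,0],"yaw": 0},
  {"hand": -0.35,"delta_pos": [60,250,0],"yaw": 0},
  {"hand": -0.35,"delta_pos": [60,250,0],"yaw": 0},
  {"hand": -0.35,"delta_pos": [60,250,0],"yaw": 0},
  {"hand": -0.35,"delta_pos": [60,250,0],"yaw": 0},
])

```text
clock: 29.5
position: [441.7, -179.0, 164.4]
ee_rot: [0.978, -0.208, -0.0, -0.0]
contact_force: [0.4, 0.3, -1.2]
gripper_width: 28.0
grasp_force: 0.0
```

Run:
```python
from h import *
im=imaging.get_image('top'); p=im['pixels'].copy()
S=7; r0,c0=220,145; v=cv2.resize(p[r0:r0+85,c0:c0+110,::-1],None,fx=S,fy=S,interpolation=cv2.INTER_CUBIC)
RKt=(510.4,222.1,-.42); c,s=np.cos(RKt[2]),np.sin(RKt[2])
for y,L in ((-75,150),(-25,188),(25,230),(75,261)):   # expected end marks, centred
    for sg in (-1,1):
        x=sg*L/2; X=[RKt[0]+c*x-s*y,RKt[1]+s*x+c*y,22]
        q=(proj(im,[X])[0]-[c0-.5,r0-.5])*S; cv2.drawMarker(v,tuple(int(t) for t in q),(0,0,255),cv2.MARKER_CROSS,18,1)
cv2.imwrite('pics/end2.png',v); go()
```

```text
t 29.55 pos [ 441.8 -178.4  164.4] th -0.417 w 27.5 gf 0.0 F [ 1.   0.2 -0.1] j6 1.2
```

View pics/end2.png

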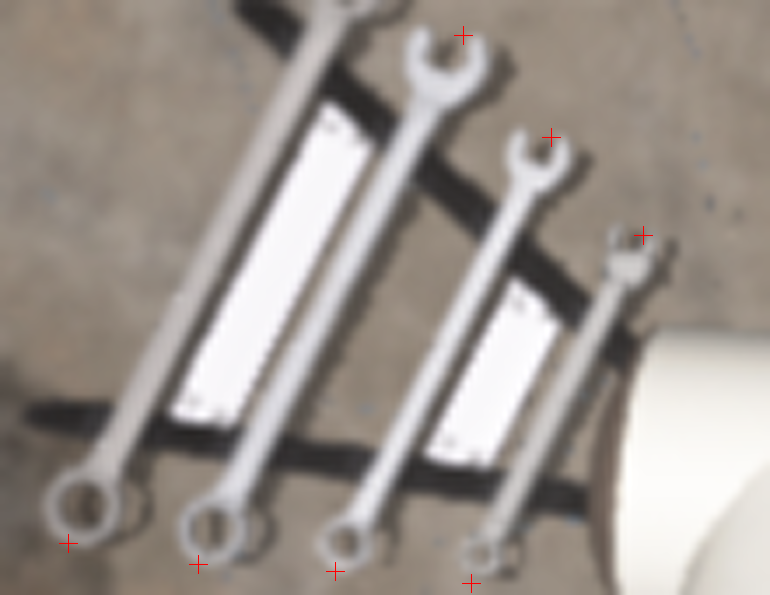

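```bash
python3 -c "
from h import *
print(workorder.job_done())"
```

```text
the job is handed in; nothing more can be done
None
```

All four spanners are back in the rack in size order and the job is handed in, at about 29.6 s on the clock. In the last top picture each is in its own notches, its ends within about 5 mm of centred. No verdict came back, and I did not re-measure the tape measure, hex key or file, though the arm never worked near them.

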